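# Blow off a trimming chuck with the two-stage air gun

### The job

Set the square four-hole trimming chuck fully home, flat on the wheel head with all four studs through its holes, and let go of it. Then blow it clean with the bench air gun: press its trigger through the light first stage to the pressure point and keep it there, for gentle air, for a good second without breaking through; then press past the pressure point all the way into the second stage for a good second of full blast, and release the trigger. Do not force the trigger, and do not shift or tip the other things on the bench.

Things in the scene. Friction and masses are not known exactly. Their poses are not given: they have to be found in the camera images.
- chuck_grip (a point): Centre of the chuck's lug, 52 mm above the plate's underside. Loose chuck, 0.35 to 0.6 kg: square aluminium plate 120 x 120 x 10 mm, four 12 mm through holes at +-43 mm in x and y (fits at every quarter turn); black rubber cone (60 mm wide at foot, 42 at top) on it; on the cone a steel lug 30 x 30 mm, 36 mm tall. z up; x, y square to the sides of plate and lug.
- wheel_top (a point): Middle of the flat top of the wheel head, 50 mm above the bench; fixed, does not turn. Aluminium disc 190 mm across; four upright steel studs, 9 mm thick and 16 mm tall, the top 4 mm tapered down to 4 mm, stand at +-43 mm in this point's x and y (pattern repeats every quarter turn). z up.
- gun: Bench air gun fixed on a pipe stand: aluminium barrel 30 mm thick, level, axis 100 mm above the bench. Origin on the bench under the stand; x along the barrel to the thin nozzle (tip at x = +100 mm, rear end at -105), z up. Trigger: 20 mm wide steel lever above the barrel, hinged at x = +30 mm, its free end rising to the rear, pressed straight down.
- trigger_pad (a point): Fixed to the gun, axes as the gun's: where the top of the trigger's press pad nominally rests, at gun x = -45 mm, 151 mm above the bench. The pad is a steel cross bar 28 mm long (y), 16 mm thick, round on top. The real pad rests up to 3 mm higher or lower: find it by touch. It goes down about 6 mm in each of two stages and springs back when let go.
- first_stage (a joint): First stage of the trigger, rad, 0 at rest to 0.08 at the pressure point (about 6 mm at the pad). At the pad it needs about 3 N at the start and 4.5 N at its end, where the trigger stops as if solid.
- second_stage (a joint): Second stage of the trigger, rad: stays 0 until the push at the pad exceeds about 11 N (the pressure point), then yields to 0.08 (about 6 mm more at the pad), where it stops solid at about 15 N. More than 40 N forces it.
- plug_center (a point): A plaster mould plug, loose, not part of the job: a round disc 100 mm wide with a tapering stem, 50 mm tall in all, no holes. It and the chuck may have changed places. This point is 25 mm up on its axis.
- cup1: An unglazed cup, loose, 82 mm wide and 78 mm tall; leave it alone. Origin under its middle.
- cup2: A second such cup, alike.
- cup3: A third such cup, alike.
- jar: A lidded terracotta jar, loose, 56 mm wide and 85 mm tall; leave it alone. Origin under its middle.
- brush: A brush lying on the bench; leave it alone.
- spanner: A spanner lying on the bench; leave it alone.
Mind the look-alikes: they are no part of the job. What is shaped like the part that bears chuck_grip but pink or turquoise is not meant. Leave any blue look-alike of the part that bears wheel_top alone.

How it is judged:
By the outcome, as a careful person would: the job done as asked, in the order asked, and still so for the second after the job is handed in, with the robot touching nothing.
It also fails if it takes over 59 s, if anything falls off the work surface, if the arm or the gripper's body presses on something with over 40 N, if the wrist force passes 120 N, or if a joint passes its speed limit or range.

### The arm

A 6-joint arm with a two-finger parallel gripper is mounted at the origin on the work surface. World frame = base frame: x ahead of the robot, y to its left, z up, the work surface at z = 0. Lengths are in mm, angles in rad, forces in N, time in s.
With the tool pointing down it reaches from about 400 to 925 mm from the base axis. Payload 3.4 kg.
Tool frame: the origin (TCP) lies at the very end of the fingers, on their centre line; the grasp point (between the pads) lies 19 mm behind it; z points along the fingers, y is the direction in which the jaws open and shut (so a half turn about z gives the same grasp; the last joint's range is limited). The gripper opens to 85 mm and grips with 20 to 120 N. Pads are 22 mm wide; open, the fingers measure 114 mm over their backs; the gripper's body (76 mm by 85 mm) begins 54 mm behind the grasp point. The pads swing forward as they close: fully open they stand 13 mm farther back than shut.
Start: joints at [1.087, 0.307, 1.506, -0, 1.328, -0.073], TCP at [229.118, 527.386, 231.305] pointing down, gripper open.
Joint ranges: [-3.12, 3.12], [-1.05, 2.28], [0.14, 2.33], [-1.42, 4.57], [0.1, 2.73], [-2.68, 2.68]. Speed limits (rad/s): [2.57, 2.57, 3.14, 3.14, 3.14, 3.14].

### API

Orientations are given as a rotation vector (axis times angle).
In Python, from rig import arm, set_gripper, kinematics, sensors, snapshot, order gives the robot as it stands. Calls block until the motion is done:
- arm.move_to(position, orientation): joint-space move of the TCP to a pose.
- arm.line_to(position, feed=150, rotation=None): straight line of the TCP; rotation=None keeps the orientation; feed is the mean speed in mm/s.
- arm.movej(angles): joint-space move.
- set_gripper(opening, f_grip=None): finger opening in mm; f_grip is the grip in N (None keeps the last); returns when the fingers have stopped.
- arm.pause(seconds).
- kinematics.inverse_kinematics(position, orientation): joint angles nearest the present ones, or None.
- sensors.sense(): the state.
- snapshot(name): name is "side" or "top" or "wrist"; returns a dict with "pixels" (480x640x3 uint8, red, green, blue), "intrinsics" (3x3 intrinsics, pixels), "dist" ([k1, k2, p1, p2, k3] as OpenCV has them; the pictures are not rectified), "view" (4x4, takes a point from world to camera coordinates). Camera axes: x right, y up, looking along -z (the intrinsics and any distortion apply to the point x, -y, -z); pixel columns grow to the right and rows downward; lengths in mm; the calibration is good to about 2 mm. A picture is of the moment at which its call begins. There is no depth.
A pose or a line that the arm cannot do raises arm.Unreachable and nothing moves.
- order.finish_job(): hands the job in, once; it reports no verdict.
The state is a dict: "time": time; "joint_pos": joint angles; "joint_velocities": joint speeds; "joint_torque": joint torques, N m; "ee_pos": TCP position; "eef_rot": TCP orientation; "contact_force": force on the tool from outside, world axes, zero at the start; "ft_torque": the same for the moment, N m; "gripper_width": finger opening in mm.
Only numpy, scipy, OpenCV 4.12 (cv2) and the standard library are available. Lean on these libraries where they do the work, as an engineer would, in place of code of your own. Each camera call takes 0.05 s, during which the arm holds its last target. There are 200 camera calls.

## Working session

There is one attempt and no reset: what is moved stays moved. The work goes in short steps, each a Python script; the robot and the scene stay as the last script left them, time stands still between calls to the robot, and variables do not carry over. Pictures are saved under pics/ and viewed, about 8 in all and at most 12, crops included, and the job is handed in when it is done.

```bash
ls; mkdir -p pics
cat > h.py <<'E'
import numpy as np, cv2
from rig import arm,set_gripper,kinematics,sensors,snapshot,order
def save(s,n): cv2.imwrite('pics/'+n+'.png',cv2.cvtColor(s['pixels'],cv2.COLOR_RGB2BGR))
F=np.diag([1,-1,-1.])
def ray(s,px):
    u=cv2.undistortPoints(np.array([[px]],float),np.array(s['intrinsics']),np.array(s['dist']))[0,0]
    V=np.array(s['view']);R=V[:3,:3];o=-R.T@V[:3,3]
    return o,R.T@(F@np.array([u[0],u[1],1]))
def at_z(s,px,z):
    o,d=ray(s,px); return o+d*(z-o[2])/d[2]
def proj(s,P):
    V=np.array(s['view']);P=np.atleast_2d(P).astype(float)
    c=(P@V[:3,:3].T+V[:3,3])@F
    return cv2.projectPoints(c,np.zeros(3),np.zeros(3),np.array(s['intrinsics']),np.array(s['dist']))[0][:,0]
E
python3 - <<'E'
from h import *
import pickle
d={}
for n in('side','top','wrist'):
    d[n]=s=snapshot(n); save(s,n+'0')
    V=np.array(s['view']);print(n,(-V[:3,:3].T@V[:3,3]).round(),s['intrinsics'][0][0],s['dist'])
pickle.dump(d,open('s0.pkl','wb'));print(sensors.sense())
E
```

```text
pics
side [ 424. -875.  749.] 455.00441415149004 [0.00444245 0.         0.         0.         0.        ]
top [ 343.   20. 1287.] 480.7889685352696 [0.01778756 0.         0.         0.         0.        ]
wrist [165. 555. 373.] 395.30780713712574 [0.01586586 0.         0.         0.         0.        ]
{'time': 0.15, 'joint_pos': array([ 1.08752033e+00,  3.07413078e-01,  1.50735217e+00,  1.58404743e-05,
        1.32841261e+00, -7.34894040e-02]), 'joint_velocities': array([-0.00164208, -0.00039807, -0.00399156,  0.00077208, -0.00155047,
       -0.00160901]), 'joint_torque': array([ 9.27744841e-04, -4.57974708e+01, -2.52220935e+01, -2.87225912e-04,
        8.59612104e-03, -2.73258979e-05]), 'ee_pos': array([228.85548877, 526.92338364, 230.59380985]), 'eef_rot': array([-6.39110929e-01, -3.07543593e+00,  2.38719662e-03]), 'contact_force': array([-1.11816687, -0.74201527,  0.07246011]), 'ft_torque': array([-0.00946259, -0.00572865,  0.01807254]), 'gripper_width': 85.50593879838591}
```

View pics/top0.png

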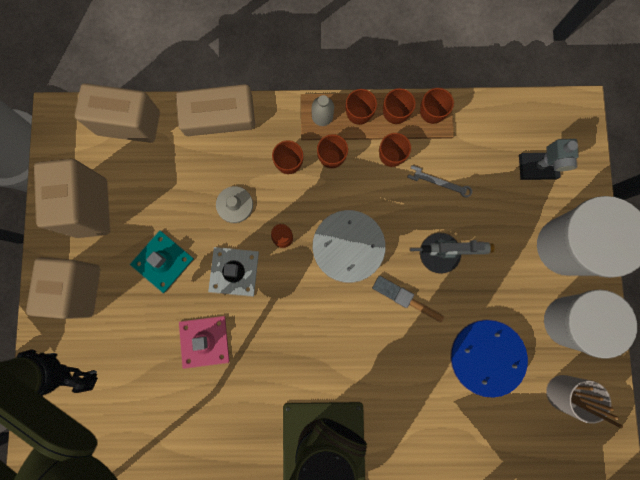

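View pics/side0.png

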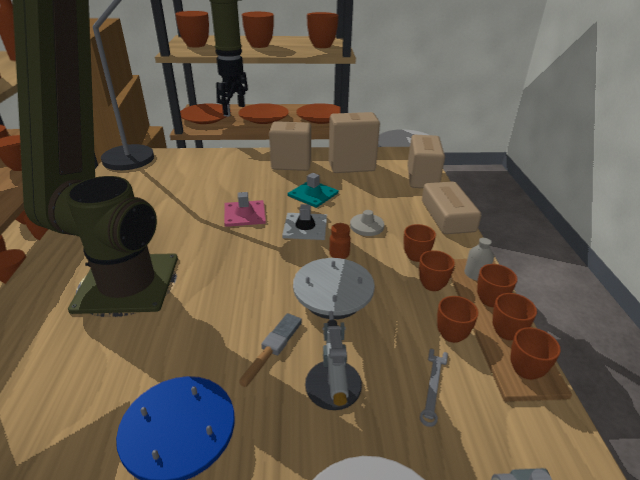

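Top view candidates: pink look-alike (204,341), turquoise look-alike (162,260), plug (234,203), and grey plate with black cone (233,270), which matches the chuck. The wheel is the grey disc at (349,245); the blue one at (489,358) is the decoy. The gun's stand is at (440,252), with the nozzle to the left (410,248) and the rear at (492,247). The jar (282,235) is near the chuck. Close crop next.

Run:
```python
from h import *
import pickle
d=pickle.load(open('s0.pkl','rb'));s=d['top']
im=cv2.cvtColor(s['pixels'],cv2.COLOR_RGB2BGR)
a=cv2.resize(im[190:310,190:390],None,fx=4,fy=4,interpolation=cv2.INTER_CUBIC)
cv2.imwrite('pics/crop1.png',a)
for n,p,z in [('lug',(233,270),70),('wheel',(349,245),50),('jar',(282,235),85),('stand',(440,252),0),('nozzle',(410,248),100),('rear',(492,247),115),('plug',(234,203),50),('turq',(155,260),60),('pink',(200,342),60)]: print(n,at_z(s,p,z).round())
```

```text
lug [439. 223.  70.]
wheel [502. -74.  50.]
jar [525.  98.  85.]
stand [ 487. -322.    0.]
nozzle [ 486. -221.  100.]
rear [ 485. -419.  115.]
plug [617. 226.  50.]
turq [468. 424.  60.]
pink [261. 305.  60.]
```

View pics/crop1.png

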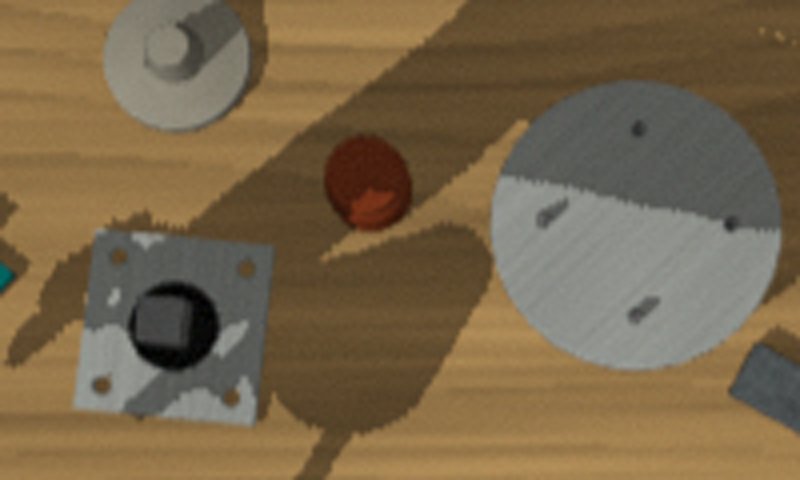

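The crop confirms the chuck: grey plate, holes at crop px (118,256), (247,268), (231,398), (102,385), with a black cone and steel lug. The stud tips are at about (640,129), (731,223), (640,312), (545,215). Next, closer looks with the wrist camera from matching relative poses.

```bash
cat >> h.py <<'E'
from scipy.spatial.transform import Rotation as Ro
def rv(yaw): return (Ro.from_euler('z',yaw)*Ro.from_euler('x',np.pi)).as_rotvec()
def tool(s_state):
    return Ro.from_rotvec(s_state['eef_rot']).as_matrix()
E
python3 - <<'E'
from h import *
import pickle
d=pickle.load(open('s0.pkl','rb'));st=d['top']
def w(px,z): return at_z(st,(190+(px[0]+.5)/4-.5,190+(px[1]+.5)/4-.5),z)
H=np.array([w(p,10) for p in [(118,256),(247,268),(231,398),(102,385)]])
S=np.array([w(p,66) for p in [(640,129),(731,223),(640,312),(545,215)]])
print(H.round(),S.round(),H.mean(0),S.mean(0))
ang=lambda P:np.mean([((np.degrees(np.arctan2(*(P[(i+1)%4]-P[i])[[1,0]]))+45)%90)-45 for i in range(4)])
ang=lambda P:(np.degrees(np.angle(sum(np.exp(4j*np.angle(complex(*(P[(i+1)%4]-P[i])[:2]))) for i in range(4)))))/4
ac,aw=ang(H),ang(S);print(ac,aw)
s=sensors.sense();R=tool(s);V=np.array(d['wrist']['view']);c=-V[:3,:3].T@V[:3,3]
ct=R.T@(c-s['ee_pos']);look=R.T@(V[:3,:3].T@[0,0,-1]);print('cam in tool',ct,look)
# where does the optical axis hit 190 mm ahead etc
def ov(P,yaw,h,D): # TCP pose so axis hits P with TCP z = h above P
    Rt=Ro.from_rotvec(rv(yaw)).as_matrix()
    t=(h-0)*1.0; k=(h-ct[2])/look[2]; off=Rt@(ct+k*look)
    return P-off
for k in range(4):
  for nm,P,a in(('c',H.mean(0),ac),('w',S.mean(0),aw)):
    y=np.radians(a+90*k)
    p=ov(P,y,180,0);q=kinematics.inverse_kinematics(p,rv(y));
    pg=P+[0,0,28 if nm=='c' else 22];q2=kinematics.inverse_kinematics(pg,rv(y))
    print(nm,k,p.round(),None if q is None else np.round(q,2),None if q2 is None else np.round(q2,2))
E
```

```text
[[488. 270.  10.]
 [479. 184.  10.]
 [393. 194.  10.]
 [403. 280.  10.]] [[ 560.  -75.   66.]
 [ 498. -132.   66.]
 [ 442.  -73.   66.]
 [ 505.  -13.   66.]] [440.85074694 232.29252504  10.        ] [501.47016852 -73.45993134  66.        ]
-6.333118027493245 42.75712594986023
cam in tool [  69.58442346    0.38732355 -142.73083501] [-0.27678848 -0.00117237  0.96093015]
c 0 [464. 230. 190.] [ 0.38  0.26  1.68 -0.    1.19  2.06] [ 0.4   0.44  1.9  -0.    0.8   2.08]
w 0 [519. -58. 246.] [-0.19  0.22  1.59  0.    1.33  0.63] [-0.23  0.37  1.84  0.    0.93  0.6 ]
c 1 [443. 256. 190.] [ 0.44  0.26  1.7  -0.    1.19  0.55] [ 0.4   0.44  1.9  -0.    0.8   0.51]
w 1 [486. -56. 246.] [-0.2   0.17  1.65  0.    1.31 -0.95] [-0.23  0.37  1.84  0.    0.93 -0.98]
c 2 [418. 235. 190.] [ 0.42  0.21  1.76  0.    1.17 -1.04] [ 0.4   0.44  1.9  -0.    0.8  -1.06]
w 2 [484. -89. 246.] [-0.27  0.18  1.65  0.    1.31 -2.59] [-0.23  0.37  1.84 -0.    0.93 -2.55]
c 3 [438. 209. 190.] [ 0.36  0.22  1.75  0.    1.17 -2.67] [ 0.4   0.44  1.9  -0.    0.8  -2.63]
w 3 [517. -91. 246.] [-0.25  0.23  1.58  0.    1.33  2.14] [-0.23  0.37  1.84  0.    0.93  2.17]
```

Run:
```python
from h import *
import pickle
ct=np.array([69.584,.387,-142.73]);look=np.array([-.27679,-.0012,.96093])
D={}
for n,P,a in(('w',[501.5,-73.5,66],42.76),('c',[440.9,232.3,10],83.67)):
    y=np.radians(a);h=140;Rt=Ro.from_rotvec(rv(y)).as_matrix()
    p=np.array(P)-Rt@(ct+(h-ct[2])/look[2]*look)
    arm.move_to(p,rv(y)); arm.pause(.2)
    s=snapshot('wrist');D[n]=(s,sensors.sense());save(s,n+'1')
pickle.dump(D,open('s1.pkl','wb'));print(D['c'][1]['time'])
a=[cv2.imread(f'pics/{n}1.png') for n in'cw']
cv2.imwrite('pics/both1.png',np.vstack([i[60:360,120:520] for i in a]))
```

```text
4.2167
```

View pics/both1.png

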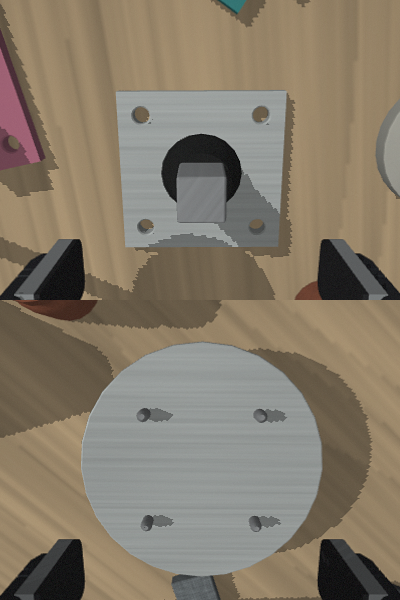

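Top half: the chuck, holes at crop px (140,115), (261,115), (257,226), (146,227), with the lug at (201,195). Bottom half: the wheel with studs near (143,114), (261,115), (255,223), (147,222). I'll fit the poses and check with enlarged overlays.

```bash
cat > fit.py <<'E'
from h import *
import pickle
from scipy.optimize import least_squares
Q=np.array([[1,1],[1,-1],[-1,-1],[-1,1]])*43.
def pts(x,z,off=Q):
    c,s=np.cos(x[2]),np.sin(x[2]);return np.c_[off@np.array([[c,s],[-s,c]])+x[:2],np.full(len(off),z)]
def fit(s,px,z,x0):
    px=np.array(px,float)
    best=None
    for k in range(4):
        r=least_squares(lambda x:(proj(s,pts(x,z))-px).ravel(),[*x0[:2],x0[2]+k*np.pi/2])
        if best is None or r.cost<best.cost:best=r
    return best.x,best.fun.reshape(-1,2)
E
python3 - <<'E'
from fit import *
D=pickle.load(open('s1.pkl','rb'))
o=np.array([120,60])
s,c=D['w'][0],D['c'][0]
xc,rc=fit(c,np.array([(140.5,115),(261,115),(257,226.5),(146,227)])+o,10,[441,232,-.11])
xw,rw=fit(s,np.array([(143,115),(261,115.5),(254.5,224),(147.5,223)])+o,63,[501,-73,.746])
print(xc,np.degrees(xc[2])%90,'\n',rc.round(1),'\n',xw,np.degrees(xw[2])%90,'\n',rw.round(1))
ring=lambda p,r,z:np.c_[p[0]+r*np.cos(t),p[1]+r*np.sin(t),np.full(len(t),z)]
t=np.linspace(0,2*np.pi,24)
rows=[]
for S,x,rs in((c,xc,[(6,10)]),(s,xw,[(4.5,50),(2,66)])):
    im=cv2.cvtColor(S['pixels'],cv2.COLOR_RGB2BGR);row=[]
    for p in pts(x,0):
        u=proj(S,[*p[:2],rs[0][1]])[0].round().astype(int);a=u-20
        b=cv2.resize(im[a[1]:a[1]+40,a[0]:a[0]+40],None,fx=5,fy=5,interpolation=cv2.INTER_CUBIC)
        for r,z in rs:
            pp=((proj(S,ring(p,r,z))-a+.5)*5).astype(int)
            cv2.polylines(b,[pp],True,(0,0,255) if z<60 else (0,255,0),1)
        row.append(b)
    rows.append(np.hstack(row))
cv2.imwrite('pics/ov1.png',np.vstack(rows))
# disc outline centre (independent)
E
```

```text
[442.89930215 232.88794806   1.4618549 ] 83.75811596061907 
 [[ 0.2  0.5]
 [ 0.1 -0.1]
 [-0.1 -0.2]
 [-0.2 -0.3]] 
 [504.07364831 -71.98649875   7.02240033] 42.35390070476103 
 [[-0.7 -1.2]
 [ 0.6 -0.8]
 [ 1.6  1.1]
 [-1.5  1.3]]
```

View pics/ov1.png

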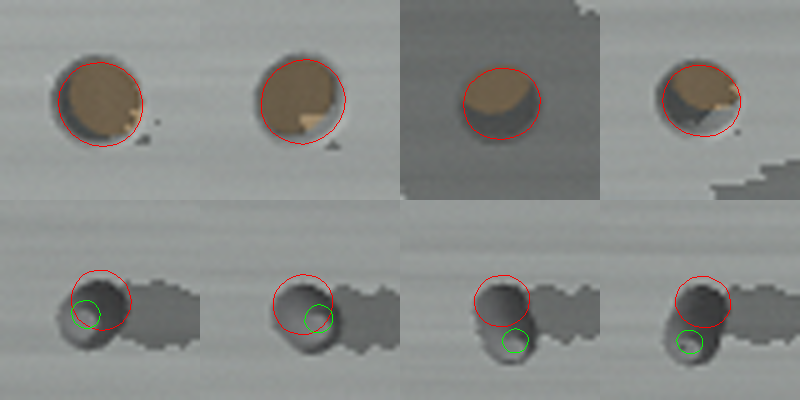

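The hole rings sit about 0.8 px too low and to the right, and the stud bases about 1.6 px too high. I'll refine both by fitting the silhouettes to image gradients.

```bash
cat > ref.py <<'E'
from fit import *
from scipy.optimize import minimize
from scipy.ndimage import map_coordinates
t=np.linspace(0,2*np.pi,40,endpoint=False)
ring=lambda p,r,z:np.c_[p[0]+r*np.cos(t),p[1]+r*np.sin(t),np.full(len(t),z)]
def outlines(S,x,rs):
    for p in pts(x,0):
        u=proj(S,np.vstack([ring(p,r,z) for r,z in rs])).astype(np.float32)
        yield cv2.convexHull(u)[:,0]
def refine(S,x0,rs):
    g=cv2.GaussianBlur(cv2.cvtColor(S['pixels'],cv2.COLOR_RGB2GRAY).astype(np.float32),(0,0),1.)
    m=np.hypot(cv2.Sobel(g,5,1,0),cv2.Sobel(g,5,0,1))
    m=np.minimum(m,120)
    def f(x):
        v=0
        for h in outlines(S,x,rs):
            q=np.vstack([h,h[:1]]);l=np.r_[0,np.cumsum(np.hypot(*np.diff(q,axis=0).T))]
            k=np.linspace(0,l[-1],60);a=[np.interp(k,l,q[:,i]) for i in(1,0)]
            v+=map_coordinates(m,a,order=1).mean()
        return -v
    best=min((minimize(f,np.array(x0)+[a,b,0],method='Nelder-Mead',options=dict(initial_simplex=np.array(x0)+[a,b,0]+np.array([[0,0,0],[1,0,0],[0,1,0],[0,0,.01]]))) for a in(-2,0,2) for b in(-2,0,2)),key=lambda r:r.fun)
    return best.x,best.fun
def panel(S,x,rs):
    im=cv2.cvtColor(S['pixels'],cv2.COLOR_RGB2BGR);row=[]
    for h in outlines(S,x,rs):
        a=h.mean(0).round().astype(int)-20
        b=cv2.resize(im[a[1]:a[1]+40,a[0]:a[0]+40],None,fx=5,fy=5,interpolation=cv2.INTER_CUBIC)
        cv2.polylines(b,[((h-a+.5)*5).astype(int)],True,(0,0,255),1);row.append(b)
    return np.hstack(row)
E
python3 - <<'E'
from ref import *
D=pickle.load(open('s1.pkl','rb'));s,c=D['w'][0],D['c'][0]
rc=[(6,10)];rw=[(4.5,50),(4.5,62),(2,66)]
xc,fc=refine(c,[442.9,232.9,1.4619],rc);xw,fw=refine(s,[504,-72,.7392],rw)
print(xc,np.degrees(xc[2]),fc,xw,np.degrees(xw[2]),fw)
cv2.imwrite('pics/ov2.png',np.vstack([panel(c,xc,rc),panel(s,xw,rw)]))
E
```

```text
[442.45470073 233.50679162   1.45989392] 83.64575989028054 -394.099853515625 [502.87952815 -72.78888627   0.74012855] 42.40624193433268 -442.2714538574219
```

View pics/ov2.png

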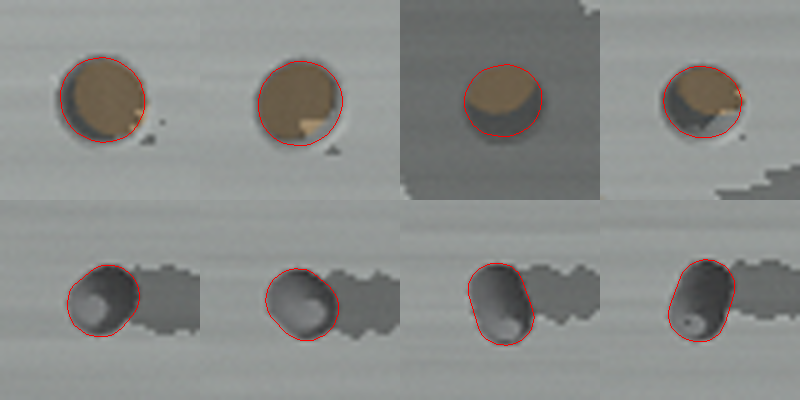

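The fit now matches the silhouettes. Grasp and lift, then look at the chuck in the gripper.

Run:
```python
from h import *
import pickle
x=np.array([442.45,233.5]);y=np.radians(83.65)
arm.move_to([*x,120],rv(y))
arm.line_to([*x,60],feed=120);arm.pause(.1);s=sensors.sense();print(s['ee_pos'],s['contact_force'])
e=s['ee_pos'][:2]-x; 
arm.line_to([*(x-e),38],feed=80);arm.pause(.2)
s=sensors.sense();print(s['ee_pos'],s['contact_force'])
set_gripper(20,60);arm.pause(.2);s=sensors.sense();print(s['ee_pos'],s['contact_force'],s['gripper_width'],s['time'])
arm.line_to([*(x-e),138],feed=120);arm.pause(.2)
s=sensors.sense();print(s['ee_pos'],s['contact_force'],s['gripper_width'],s['time'])
w=snapshot('wrist');save(w,'grip');pickle.dump((w,s),open('s2.pkl','wb'))
```

```text
[443.41009796 234.0377932   61.03900022] [ 0.19167558 -0.24861074 -0.31462213]
[441.9135911  233.14684433  38.43911932] [0.15172217 0.17114269 0.07863721]
[441.84824149 233.0611363   38.2778148 ] [ 1.12691338 -0.59909045  4.91182141] 28.992399479439886 6.6
[440.88501333 232.73018939 137.12770915] [ 0.21312549 -0.31880403 -4.20947147] 29.09408795876422 7.7833
```

View pics/grip.png

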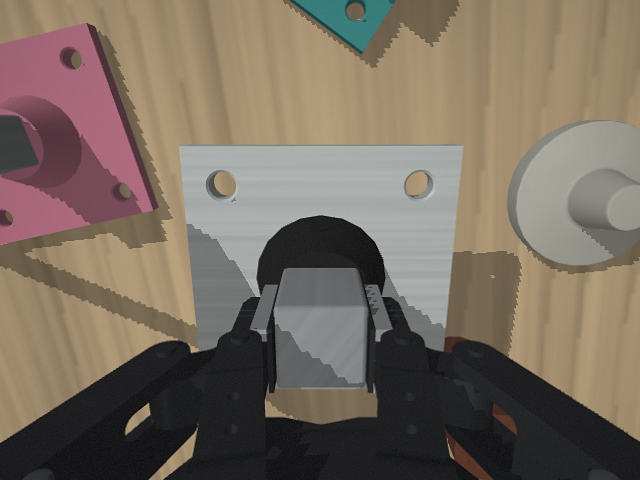

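The chuck is held squarely; its two visible holes are at (221,184) and (419,184). I'll fit its offset in the tool frame.

Run:
```python
from ref import *
w,s=pickle.load(open('s2.pkl','rb'))
R=tool(s);x0=s['ee_pos'];yaw=np.arctan2(R[1,0],R[0,0]);print('tool yaw',np.degrees(yaw),'tilt',np.degrees(np.arccos(-R[2,2])))
P=pts([*x0[:2],yaw],0,np.array([[43,43],[43,-43]]))
zt=x0[2]-28.3
print(proj(w,pts([*x0[:2],yaw],zt,np.array([[43,43],[43,-43.],[60,60],[60,-60]]))))
def outl(x,m):  # holes
    return m
g=cv2.cvtColor(w['pixels'],cv2.COLOR_RGB2GRAY)
px=np.array([[221,184],[418.5,184],[180.5,145.5],[462.5,145.5]])
off=np.array([[43,43],[43,-43],[60,60],[60,-60.]])
# yaw sign: pick best assignment
for sg in(1,-1):
    o=off*[1,sg]
    r=least_squares(lambda v:(proj(w,pts(v[:3],v[3],o))-px).ravel(),[*x0[:2],yaw,zt])
    d=r.x[:2]-x0[:2];c,sn=np.cos(yaw),np.sin(yaw)
    print(sg,r.cost,r.x,np.degrees(r.x[2]-yaw),'z-tcp',r.x[3]-x0[2],'in tool-ish',c*d[0]+sn*d[1],-sn*d[0]+c*d[1])
    for zz in (zt,):
        q=least_squares(lambda v:(proj(w,pts(v,zz,o))-px).ravel(),[*x0[:2],yaw]);d=q.x[:2]-x0[:2]
        print(q.cost,np.degrees(q.x[2]-yaw),c*d[0]+sn*d[1],-sn*d[0]+c*d[1], q.fun.reshape(-1,2).round(1).tolist())
```

```text
tool yaw 83.64920102265782 tilt 0.11039459415759491
[[220.18793757 185.96478173]
 [418.06466016 185.87401937]
 [176.9130477  145.86752261]
 [461.28893528 145.67686127]]
1 2.6859515022658127 [441.49339065 232.97711583   1.45844092 107.45820324] -0.08669147711112926 z-tcp -29.66950590547357 in tool-ish 0.3127070988444801 -0.5773299687911332
4.6471960133611 -0.0864188570225993 0.4212452482698772 -0.5798855900415616 [[0.6, 0.9], [1.1, 1.1], [-2.1, -0.9], [0.5, -0.6]]
-1 27382.97771455628 [  432.27021086    90.84765154    17.157676   -2777.81613725] 899.4132197964582 z-tcp -2914.943846395513 in tool-ish -141.96477437176313 -7.132475340460356
3103.340361897139 180.05029505231764 103.01196875355409 -0.5906522957241602 [[-2.3, -38.0], [3.9, -38.3], [2.0, 40.5], [-3.6, 40.2]]
```

Run:
```python
from h import *
y=np.radians(42.49);T=np.array([502.18,-72.65])
arm.move_to([*T,150],rv(y));arm.line_to([*T,114],feed=100);arm.pause(.3)
cmd=T.copy()
for _ in range(2):
    s=np.mean([sensors.sense()['ee_pos'] for _ in range(3)],0);e=s[:2]-T;print('err',e,s[2]);cmd=cmd-e;arm.line_to([*cmd,112],feed=30);arm.pause(.15)
f0=sensors.sense()['contact_force'];print(f0)
z=112;
while z>87:
    z-=2;arm.line_to([*cmd,z],feed=25);s=sensors.sense();f=s['contact_force']-f0
    print(z,s['ee_pos'].round(2),f.round(1))
    if f[2]>10 or np.hypot(*f[:2])>12:break
print(s['time'],np.degrees(np.arctan2(*tool(s)[[1,0],[0,0]])))
```

```text
err [ 0.48942198 -0.08999048] 114.62242059642985
err [-0.51527451  0.00151997] 112.00139829283997
[-0.36474061  0.42469089 -5.7761655 ]
110 [501.97 -72.52 109.81] [-0.6 -0.6  1.2]
108 [502.04 -72.52 107.81] [-0.2 -0.6  0.9]
106 [502.08 -72.55 105.86] [ 0.1 -0.7  0.8]
104 [502.06 -72.53 103.84] [ 0.3 -0.   1.7]
102 [502.06 -72.52 101.86] [-0.1 -0.2  1.2]
100 [502.03 -72.52  99.83] [ 0.1 -1.1  0.8]
98 [502.08 -72.53  97.86] [ 0.2 -0.9  1.4]
96 [502.04 -72.55  95.85] [ 0.6 -0.5  0.9]
94 [502.07 -72.53  93.83] [0.6 0.1 1.4]
92 [502.06 -72.54  91.83] [ 0.9 -0.7  2.2]
90 [502.08 -72.53  89.86] [ 0.  -1.4  1.7]
88 [502.68 -72.66  88.29] [ 0.2 -0.6  4.1]
86 [502.73 -72.65  88.26] [-4.   0.6 21.3]
13.8833 42.49475856419915
```

Seated: TCP z is 88.28 against 88.3 expected, and the push rises at the stop. Release, retract, check, then look at the gun.

Run:
```python
from h import *
import pickle
s=sensors.sense();p=s['ee_pos'];print(s['contact_force'])
arm.line_to([p[0],p[1],88.3],feed=30);arm.pause(.1);print(sensors.sense()['contact_force'])
set_gripper(80);arm.pause(.1)
arm.line_to([p[0],p[1],200],feed=150)
ct=np.array([69.584,.387,-142.73]);look=np.array([-.27679,-.0012,.96093])
y=np.radians(42.49);D={}
Rt=Ro.from_rotvec(rv(y)).as_matrix();arm.pause(.1)
D['w']=(snapshot('wrist'),sensors.sense())
set_gripper(0)
y=np.radians(90);Rt=Ro.from_rotvec(rv(y)).as_matrix()
q=np.array([486,-350,130])-Rt@(ct+(150-ct[2])/look[2]*look)
arm.move_to(q,rv(y));arm.pause(.2)
D['g']=(snapshot('wrist'),sensors.sense())
for k in D:save(D[k][0],k+'3')
pickle.dump(D,open('s3.pkl','wb'));print(D['g'][1]['time'],D['g'][1]['joint_pos'],D['g'][1]['gripper_width'])
a=cv2.imread('pics/w3.png');b=cv2.imread('pics/g3.png')
cv2.imwrite('pics/wg.png',np.hstack([cv2.resize(a,(320,240)),cv2.resize(b[:,60:580],(480,443))[:240]]) if 0 else np.vstack([a[100:400,100:540],b[60:360,100:540]]))
```

```text
[-4.37800347  0.97768753 15.53024167]
[-0.00786739 -0.50246342  1.35441427]
18.075 [-6.73906953e-01  2.96137409e-01  1.39781737e+00  1.25947924e-04
  1.44814574e+00 -6.75169921e-01] 0.11189037071154528
```

View pics/wg.png

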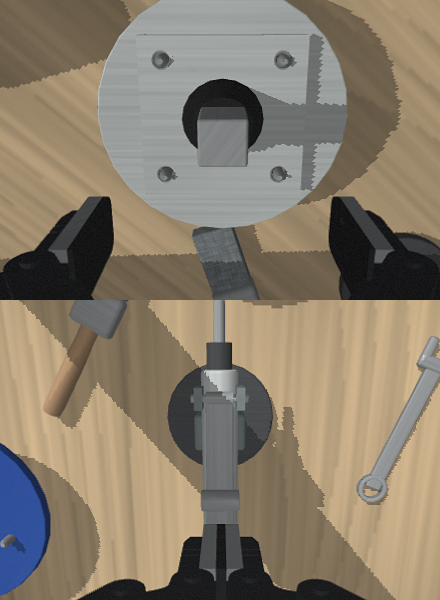

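The four stud tips show through the chuck's holes and the plate lies flat. In the gun view the press pad is at full-image px (320,260), spanning cols 302–339, with the lever along y.

Run:
```python
from h import *
import pickle
D=pickle.load(open('s3.pkl','rb'));g=D['g'][0]
for n,p,z in [('pad',(320.5,260.5),151),('padL',(302,260.5),147),('padR',(339.5,260.5),147),('padfront',(320.5,250),147),('padrear',(320.5,271.5),143),('nozzle pipe',(318.5,70),100)]: print(n,at_z(g,p,z).round(1))
print(D['g'][1]['ee_pos'])
t=pickle.load(open('s0.pkl','rb'))['top'];print(at_z(t,(410,248),100),at_z(t,(492,247),105))
P=at_z(g,(320.5,260.5),151)
print(kinematics.inverse_kinematics([*P[:2],170],rv(np.pi/2)))
```

```text
pad [ 486.7 -361.8  151. ]
padL [ 473.  -363.2  147. ]
padR [ 500.7 -363.2  147. ]
padfront [ 486.6 -355.   147. ]
padrear [ 486.6 -373.5  143. ]
nozzle pipe [ 485.  -227.2  100. ]
[ 486.2174347  -334.24363346  279.80736816]
[ 486.43206195 -221.27938246  100.        ] [ 485.88521669 -422.61275493  105.        ]
[-0.70890699  0.39998254  1.52375436  0.          1.21785575 -0.70890699]
```

Run:
```python
from h import *
X=[486.7,-363.8];y=np.pi/2
arm.move_to([*X,185],rv(y));arm.line_to([*X,159],feed=80);arm.pause(.3)
def rd(n=4):
    L=[]
    for _ in range(n): arm.pause(.02);s=sensors.sense();L.append([*s['contact_force'],s['ee_pos'][2],s['time']])
    return np.mean(L,0)
f0=rd(8)[:3]
log=[]
def step(z,feed=15,n=3):
    arm.line_to([*X,z],feed=feed);r=rd(n);r[:3]-=f0;log.append((round(z,2),*r.round(2)));return r
z=159;zt=None
while z>138:
    z-=.7 if zt is None else .5
    r=step(z)
    if zt is None and r[2]>1.5: zt=r[3];print('touch',zt,r)
    if r[2]>6.3: break
print('pressure point?',z,r)
t0=r[4];ok=zt is not None and 3<zt-r[3]<9
while ok and r[4]-t0<1.5:
    r=rd(5);r[:3]-=f0;log.append(('hold',*r.round(2)))
    if r[2]>9.3:z+=.15;step(z)
    elif r[2]<5.6:z-=.15;step(z)
zh=r[3]
if ok:
    while z>zh-12:
        z-=.5;r=step(z,20,2)
        if zh-r[3]>4.5 and r[2]>20:break
        if r[2]>30:break
    print('full',z,r,'travel',zh-r[3]);arm.pause(1.4);r=rd();r[:3]-=f0;print('end hold',r)
    arm.line_to([*X,165],feed=60);arm.pause(.2);print('free',rd()-[*f0,0,0])
for l in log:print(*l)
```

```text
touch 152.983508767128 [ 9.09860855e-03 -8.02650880e-01  2.36034227e+00  1.52983509e+02
  2.21500000e+01]
pressure point? 146.7000000000001 [ 9.31777850e-02 -2.97463140e+00  7.17706504e+00  1.47348698e+02
  2.57500000e+01]
full 137.2000000000001 [ -2.45258152  -2.61988507  20.45911002 140.6610164   32.725     ] travel 6.693322790274578
end hold [ -2.85023873  -3.34726143  19.93165961 140.67272484  34.175     ]
free [-1.66094302e-01  1.62168390e-01 -4.40489026e-01  1.64290067e+02
  3.50583250e+01]
158.3 0.37 0.25 -0.17 158.19 19.75
157.6 0.27 0.08 -0.54 157.54 20.05
156.9 -0.44 -0.1 -0.43 156.86 20.35
156.2 -0.37 -0.01 0.18 156.17 20.65
155.5 -0.06 0.37 -0.16 155.45 20.95
154.8 -0.01 -0.29 -0.62 154.76 21.25
154.1 0.44 0.01 -0.37 154.05 21.55
153.4 0.0 -0.44 1.36 153.59 21.85
152.7 0.01 -0.8 2.36 152.98 22.15
152.2 0.05 -1.31 2.24 152.41 22.45
151.7 -0.07 -2.85 3.78 151.9 22.75
151.2 -0.48 -2.88 3.86 151.32 23.05
150.7 0.12 -2.96 3.58 150.75 23.35
150.2 0.33 -2.9 4.16 150.23 23.65
149.7 0.2 -3.31 4.03 149.71 23.95
149.2 0.82 -3.29 4.07 149.21 24.25
148.7 0.3 -3.25 3.69 148.73 24.55
14
[... 781 characters left out ...]
32
146.2 -0.75 -2.58 9.63 147.23 27.62
145.7 -0.43 -2.64 10.47 147.02 27.91
145.2 -0.41 -2.98 10.59 146.61 28.19
144.7 -0.86 -2.98 11.11 146.19 28.48
144.2 -1.06 -3.01 11.95 145.77 28.76
143.7 -1.31 -3.18 11.68 145.35 29.04
143.2 -1.02 -3.34 11.95 144.93 29.33
142.7 -0.78 -3.36 12.48 144.48 29.61
142.2 -0.81 -3.45 12.89 144.05 29.89
141.7 -1.03 -3.47 12.91 143.63 30.17
141.2 -1.37 -3.8 12.35 143.21 30.46
140.7 -1.22 -3.32 13.25 142.76 30.74
140.2 -1.53 -4.03 13.77 142.33 31.02
139.7 -1.87 -3.62 13.25 141.91 31.31
139.2 -1.6 -3.43 13.91 141.46 31.59
138.7 -1.82 -4.01 15.0 141.03 31.88
138.2 -2.31 -4.27 15.94 140.89 32.16
137.7 -2.17 -3.45 18.0 140.78 32.44
137.2 -2.45 -2.62 20.46 140.66 32.72
```

Both stages read clearly: a solid stop held at about 7.5 N for 1.5 s, then 6.7 mm of yield and the solid end stop held at 20 N for 1.4 s. Retreat and check the scene before handing in.

Run:
```python
from h import *
import pickle
arm.line_to([486.7,-363.8,260],feed=150);arm.pause(.3)
t=snapshot('top');save(t,'top4');s=sensors.sense();print(s['time'],s['contact_force'],s['ee_pos'])
a=pickle.load(open('s0.pkl','rb'))['top']['pixels']
im=np.vstack([x[80:330,120:520] for x in(a,t['pixels'])])
cv2.imwrite('pics/cmp.png',cv2.cvtColor(im,cv2.COLOR_RGB2BGR))
```

```text
36.2167 [ 0.01772339 -0.60161125 -0.24591605] [ 486.45486689 -363.61540035  259.21714384]
```

View pics/cmp.png

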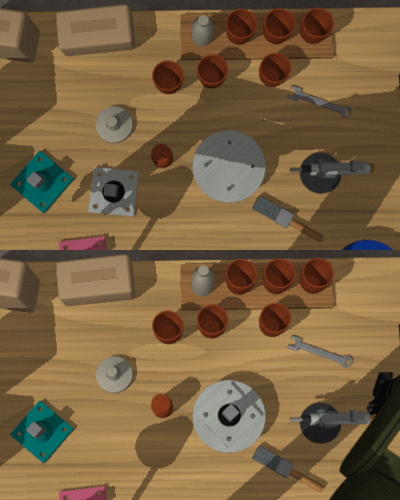

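In the before/after pair, the chuck sits centred on the wheel at crop px (230,415). The jar, plug, cups, brush, spanner and look-alikes have not moved. Handing in.

```bash
python3 -c "
from rig import order,sensors
print(order.finish_job(),sensors.sense()['time'])"
```

```text
the job is handed in; nothing more can be done
the job is handed in; nothing more can be done
```

The job is done and handed in at about 36 s of the 59 s allowed; the hand-in reports no verdict.

- **Chuck:** I set the grey chuck on the four studs and let go of it. The tool stopped at z = 88.3 mm, as expected for the plate resting on the wheel head. The wrist picture showed all four stud tips in the holes and the plate flat.
- **Gentle air:** the pad was first felt at about 153.6 mm, within the stated ±3 mm. I held it at the pressure point with about 7.5 N for 1.5 s, and it did not break through.
- **Full blast:** I then pressed through 6.7 mm more to the second stop and held it at about 20 N for 1.4 s. The highest reading was 20.5 N, and I then released the trigger fully.
- **Last checks:** the final top view showed nothing else on the bench visibly moved. The arm was clear, with the contact force near zero. No check failed or disagreed.

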